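Hand out the stacked samples to their stations

TASK

Four sample jars came in as two stacks, a small jar standing on a large one. Take the stacks apart and stand each jar upright in the middle of its own next station: yellow lid on the balance pan, green lid on the black shaker platform, blue lid on the white stirrer plate, red lid in the red discard tray. Set the jars down gently, never letting one drop, and leave the rack of tubes and the brown dropper bottle where they stand.

Things in the scene. Friction and masses are not known exactly. Their poses are not given: they have to be found in the camera images.
- jar_yellow: small round sample jar, milky white body with a blank paper label and a yellow screw lid; 42 mm across the lid (40 across the body), 48 mm tall, lid the top 14 mm; about 0.07 kg; starts standing on the lid of one of the two large jars, either one. Origin: centre of the underside, z axis up its axis. Loose
- jar_green: small round sample jar, milky white body with a blank paper label and a green screw lid; 42 mm across the lid (40 across the body), 48 mm tall, lid the top 14 mm; about 0.07 kg; starts standing on the lid of one of the two large jars, either one. Origin: centre of the underside, z axis up its axis. Loose
- jar_blue: large round sample jar, milky white body with a blank paper label and a blue screw lid; 62 mm across the lid (60 across the body), 70 mm tall, lid the top 18 mm, flat on top; about 0.2 kg; starts on the bench with a small jar standing on its lid. Origin: centre of the underside, z axis up its axis. Loose
- jar_red: large round sample jar, milky white body with a blank paper label and a red screw lid; 62 mm across the lid (60 across the body), 70 mm tall, lid the top 18 mm, flat on top; about 0.2 kg; starts on the bench with a small jar standing on its lid. Origin: centre of the underside, z axis up its axis. Loose
- balance: laboratory balance: grey housing 185 x 140 mm, reaching 115 mm towards its display front and 70 mm to the back from the origin, housing top 40 mm high; round bright steel pan 118 mm across, flat, its top 52 mm above the origin. Fixed to the bench; origin on the bench right under the centre of the place, x axis away from its control front, z up
- shaker: small orbital shaker, switched off: white housing 175 x 135 mm, reaching 108 mm (two knobs to 122) towards its blue front and 68 mm to the back from the origin, housing top 54 mm high; round black rubber platform 100 mm across with grey rings, flat, its top 74 mm above the origin. Fixed to the bench; origin on the bench right under the centre of the place, x axis away from its control front, z up
- stirrer: magnetic stirrer: dark housing 165 x 125 mm, reaching 103 mm (knob to 119) towards its front and 63 mm to the back from the origin; square white ceramic plate 125 x 125 mm with a thin grey circle 72 mm across, flat, its top 66 mm above the origin. Fixed to the bench; origin on the bench right under the centre of the place, x axis away from its control front, z up
- discard_tray: shallow red square discard tray, 130 x 130 mm outside (134 over the rim), walls 4 mm thick and 19 mm high, flat floor 4 mm above the origin. Fixed to the bench; origin at the centre of its underside, z up
- tube_rack: bystander: blue rack with eight capped tubes in two rows of four, 94 x 50 mm, 120 mm tall, loose, 0.35 kg; it stands behind the stacks, between two of the stations. Origin: centre of the underside, x along its length
- dropper: bystander: brown glass dropper bottle with a black rubber bulb, 42 mm across, 102 mm tall, loose, 0.09 kg; it stands in one row with the two stacks, about 140 mm apart from its neighbour. Origin: centre of the underside
Mind the look-alikes: they are no part of the job. Leave any orange look-alike of the jar_green alone.

How it is judged:
By the outcome, as a careful person would: the job done as asked, in the order asked, and still so for the second after the job is handed in, with the robot touching nothing.
It also fails if it takes over 120 s, if anything falls off the work surface, if the arm or the gripper's body presses on something with over 40 N, if the wrist force passes 120 N, or if a joint passes its speed limit or range.

ROBOT

A 7-joint arm with a two-finger parallel gripper is mounted at the origin on the work surface. World frame = base frame: x ahead of the robot, y to its left, z up, the work surface at z = 0. Lengths are in m, angles in degrees, forces in N, time in s.
With the tool pointing down it reaches from about 0.425 to 0.875 m from the base axis. Payload 4.7 kg.
Tool frame: the origin (TCP) lies at the very end of the fingers, on their centre line; the grasp point (between the pads) lies 19 mm behind it (grasp_offset is the z of the grasp point in the tool frame, in m); z points along the fingers, y is the line along which they close (so a half turn about z gives the same grasp; the last joint's range is limited). The gripper opens to 85 mm and grips with 20 to 120 N. Pads are 22 mm wide; open, the fingers measure 114 mm over their backs; the gripper's body (76 mm by 85 mm) begins 54 mm behind the grasp point. The pads swing forward as they close: fully open they stand 13 mm farther back than shut.
Start: joints at [73.803, 18.392, -4.016, 83.108, 1.295, 78.541, -3.26], TCP at [0.19, -0.622, 0.231] pointing down, gripper open.
Joint ranges: [-163.93, 163.93], [-17.29, 119.83], [-79.2, 71.16], [3.27, 140.29], [-89.18, 269.18], [5.43, 117.66], [-154.24, 154.24]. Speed limits (degrees/s): [147.25, 147.25, 180, 180, 180, 180, 180].

INTERFACE

Orientations are given as [roll, pitch, yaw] about the fixed x, y, z axes, in that order (R = Rz(yaw) Ry(pitch) Rx(roll)).
In Python, from cell import sense, read_camera, get_calibration, hand_in, grasp_offset gives the robot as it stands.
- The arm moves only by the tool apply_moves, never from a script. Its argument "increments" is a list of rows, each an object of numbers: "rx", "ry", "rz": the turn, a rotation vector about the tool's x, y, z in degrees; "tx", "ty", "tz": the shift along the tool's x, y, z in cm; "grip": the opening, from -1 (shut) to 1 (fully open), so that 0 is half open. In form: [{"rx": .., "ry": .., "rz": .., "tx": .., "ty": .., "tz": .., "grip": ..}, ...]. A call has exactly 10 rows; each row is the pose to reach, as a shift and turn from the pose commanded when the call began, along the tool's axes at that moment; what a row does not reach only later rows make up. A row lasts 1/8 s, in which the tool goes at most 62.5 mm and 10.7 degrees, less where a joint would pass 70% of its speed; a pose out of reach is approached as far as the arm can. A call with a gripper value outside its range is refused whole. The fingers move at their own pace and stop on an object; "force" is the grip in N (left out, the last holds). Time passes only in rows, so rows that repeat a pose let the fingers close, or fill a call up. It gives the time, the measured TCP pose, the force, the opening and the grip force at its end, in the units of the state.
- sense(): the state, without advancing time (a new reading comes with each control period).
- read_camera(name): name is "scene" or "top"; returns (picture, depth): 384x512x3 uint8, red, green, blue; 384x512 float32, m along the optical axis (not along the pixel's ray), 0 where there is no reading.
- get_calibration(name): a dict with "mtx" (3x3 intrinsics, pixels), "camera_from_world" (4x4, takes a point from world to camera coordinates). Camera axes: x right, y down, z forward; pixel columns grow to the right and rows downward; lengths in m; the calibration is good to about 2 mm. A picture is of the moment at which its call begins. get_calibration takes no time and is no camera call.
- hand_in(): hands the job in; it is judged then, once.
The state is a dict: "clock": time; "joint_pos": joint angles; "joint_velocities": joint speeds; "tau": joint torques, N m; "ee_pos": TCP position; "orientation": TCP orientation; "wrist_force": force on the tool from outside, world axes, zero at the start; "wrist_torque": the same for the moment, N m; "gripper_width": finger opening in m; "grasp_force": force on a finger pad.
Only numpy, scipy, OpenCV 4.12 (cv2) and the standard library are available. Lean on these libraries where they do the work, as an engineer would, in place of code of your own. Each camera call takes 0.05 s, during which the arm holds its last target. There are 200 camera calls.

## Working session

There is one attempt and no reset: what is moved stays moved. The work goes in short steps, Python scripts to look and compute and a tool call to move; the robot and the scene stay as the last step left them, time stands still between calls to the robot, and variables do not carry over. Pictures are saved under pics/ and viewed, at most 14 in all, crops included, and the job is handed in when it is done.

Besides the shell and the picture viewer there is one more tool, called after ">>>" as name([rows], argument=value, ...), one row to a line, values as JSON. apply_moves: Moves the arm, as the interface text tells. Its arguments: {"type":"object","properties":{"increments":{"type":"array"},"force":{"type":"number"}},"required":["increments"]}

```bash
mkdir -p pics; ls
python3 - <<'E'
from cell import *
import cv2, numpy as np
for n in("scene","top"):
    p,d=read_camera(n); np.savez(f"{n}0.npz",p=p,d=d)
    cv2.imwrite(f"pics/{n}0.png",cv2.resize(p[:,:,::-1],(800,600)))
    c=get_calibration(n); print(c["mtx"],c["camera_from_world"])
print(sense(),grasp_offset)
E
```

```text
pics
[[426.6908817    0.         259.28286263]
 [  0.         426.6908817  187.96651691]
 [  0.           0.           1.        ]] [[-0.73254752  0.68050643 -0.01688555  0.37080845]
 [ 0.37908907  0.3872254  -0.8404451  -0.11853324]
 [-0.56538978 -0.6220671  -0.54163356  1.40640716]
 [ 0.          0.          0.          1.        ]]
[[433.97361609   0.         262.05967408]
 [  0.         433.97361609 193.51904143]
 [  0.           0.           1.        ]] [[-0.0119247  -0.99984073  0.0132783  -0.00825926]
 [-0.99122954  0.01007208 -0.13176701  0.51880412]
 [ 0.13161229 -0.01473313 -0.99119178  1.14671334]
 [ 0.          0.          0.          1.        ]]
{'clock': 0.1, 'joint_pos': array([73.80229763, 18.43389758, -4.01509833, 83.16704527,  1.29716248,
       78.54031417, -3.26104551]), 'joint_velocities': array([ 0.09420012, -0.16770735,  0.03900671, -0.10823824,  0.04110625,
       -0.02293335,  0.07454027]), 'tau': array([ 1.58349400e-05, -4.94875824e+01, -3.83910388e-01, -3.15211129e+01,
        1.31183752e-02,  7.32974469e-03,  1.93895609e-06]), 'ee_pos': array([ 0.18990152, -0.62115065,  0.23035078]), 'orientation': array([-1.79904091e+02,  7.65212095e-03,  1.70062590e+01]), 'wrist_force': array([-0.18572362,  0.66473762, -0.63302547]), 'wrist_torque': array([0.03652996, 0.01681013, 0.00093295]), 'grasp_force': 0.0, 'gripper_width': 0.08513052086224814} -0.0187
```

View pics/top0.png

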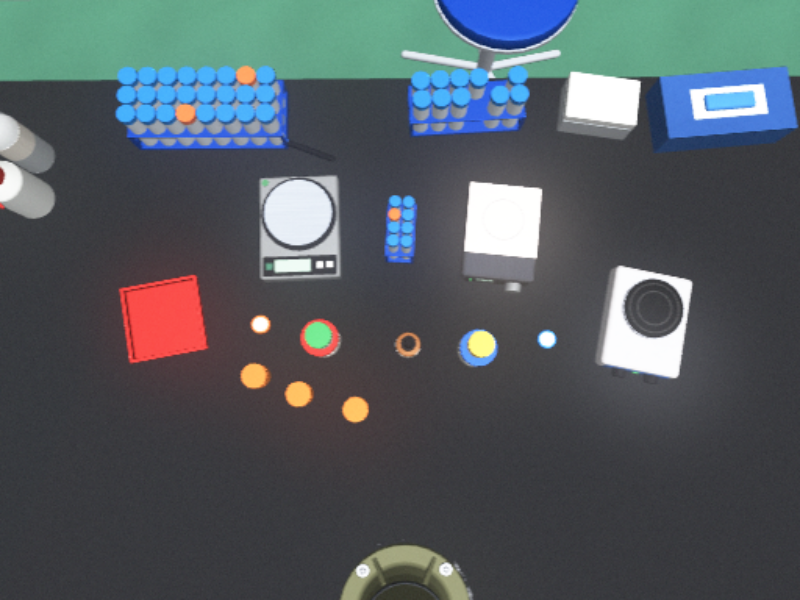

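View pics/scene0.png

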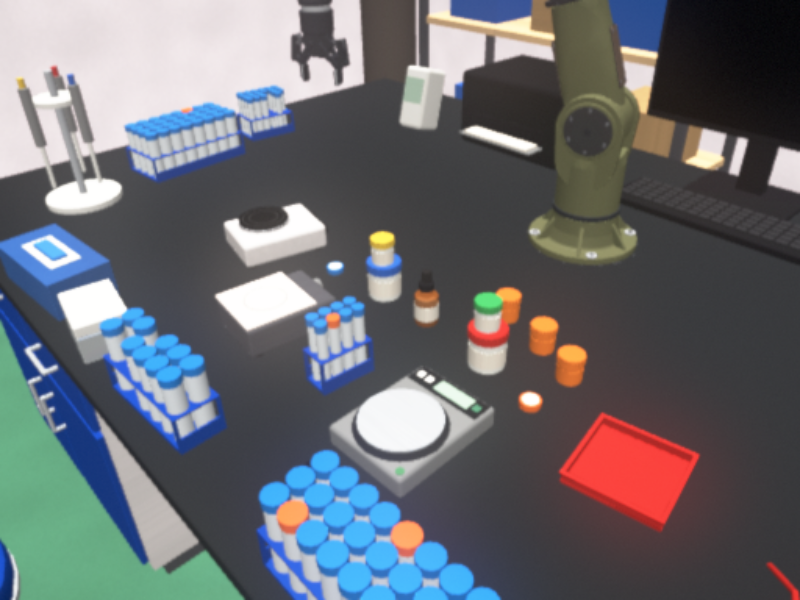

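The top view shows the yellow-on-blue stack at about (480,345) and green-on-red at (320,337). The dropper is at (408,345), tray (163,318), balance pan (298,213), stirrer plate (503,217) and shaker platform (654,308). The orange look-alikes are near (255,376), (298,393) and (355,409).

```bash
cat > h.py <<'E'
import numpy as np, cv2
from cell import *
def plane(n,u,v,z):
    c=get_calibration(n);T=np.linalg.inv(c["camera_from_world"])
    r=T[:3,:3]@np.linalg.inv(c["mtx"])@np.array([u,v,1.]);o=T[:3,3]
    return o+r*(z-o[2])/r[2]
def cloud(n,d):
    c=get_calibration(n);T=np.linalg.inv(c["camera_from_world"])
    v,u=np.mgrid[:d.shape[0],:d.shape[1]]
    P=np.stack([u,v,np.ones_like(u)],-1)@np.linalg.inv(c["mtx"]).T*d[...,None]
    return P@T[:3,:3].T+T[:3,3]
def fitc(m):  # image mask -> min enclosing / ellipse of largest blob
    cs,_=cv2.findContours(m.astype(np.uint8),0,2); c=max(cs,key=cv2.contourArea); return c
E
python3 - <<'E'
from h import *
f=np.load("top0.npz");p,d=f["p"],f["d"];W=cloud("top",d)
S=800/512
# zbands by depth around approx pixels
def show(name,U,V,R,zlo,zhi,zt):
    u,v=U/S,V/S; R/=S
    vv,uu=np.mgrid[:384,:512]
    m=(np.hypot(uu-u,vv-v)<R)&(W[...,2]>zlo)&(W[...,2]<zhi)&(d>0)
    c=fitc(m); (cu,cv_),(a,b),_=cv2.fitEllipse(c)
    r=cv2.minAreaRect(c); P=W[m]
    print(name,m.sum(),"ell",plane("top",cu,cv_,zt).round(4),"px",round(cu,1),round(cv_,1),"diam",round(a/434*(1.13-zt)*1000),round(b/434*(1.13-zt)*1000),"mean",P.mean(0).round(4),"rectc",plane("top",*r[0],zt).round(4),"ang",round(r[2],1),np.median(P[:,2]).round(4))
show("yellow",481,344,25,.105,.13,.118)
show("green",318,335,25,.105,.13,.118)
show("blue",478,348,35,.055,.082,.07)
show("red",320,338,35,.055,.082,.07)
show("pan",298,213,45,.046,.06,.052)
show("shaker",654,308,40,.066,.082,.074)
show("stirrer",503,217,60,.058,.074,.066)
show("tray",163,318,70,.0115,.03,.019)
show("dropper",408,345,20,.03,.12,.1)
show("rack",400,229,50,.05,.14,.115)
show("balh",298,228,75,.03,.045,.04)
show("shh",645,322,75,.045,.062,.054)
for u,v in((255,376),(298,393),(355,409),(260,324),(547,340)): print(plane("top",u/S,v/S,.048).round(3),W[int(v/S),int(u/S)].round(3))
# edge colour based refinement
hsv=cv2.cvtColor(p,cv2.COLOR_RGB2HSV)
for n,lo,hi,U,V,z in(("yellow",22,35,481,344,.118),("green",45,85,318,335,.118)):
    m=cv2.inRange(hsv,(lo,90,60),(hi,255,255)); k=np.zeros_like(m);cv2.circle(k,(int(U/S),int(V/S)),18,255,-1);m&=k
    y,x=np.nonzero(m);print(n,plane("top",x.mean(),y.mean(),z).round(4),len(x))
E
```

```text
yellow 228 ell [ 0.4398 -0.1274  0.118 ] px 308.0 219.8 diam 38 38 mean [ 0.4397 -0.1271  0.1197] rectc [ 0.4393 -0.1273  0.118 ] ang 90.0 0.1198
green 234 ell [0.4567 0.1343 0.118 ] px 203.6 214.2 diam 38 39 mean [0.4568 0.1341 0.1197] rectc [0.4573 0.1347 0.118 ] ang 90.0 0.1199
blue 213 ell [ 0.4381 -0.1292  0.07  ] px 306.6 221.8 diam 52 57 mean [ 0.4312 -0.1238  0.0715] rectc [ 0.4362 -0.1276  0.07  ] ang 90.0 0.0717
red 211 ell [0.4569 0.1374 0.07  ] px 204.7 215.7 diam 56 57 mean [0.4526 0.1352 0.0719] rectc [0.4575 0.1378 0.07  ] ang 90.0 0.0721
pan 1502 ell [0.6764 0.178  0.052 ] px 191.0 136.0 diam 106 107 mean [0.6764 0.1781 0.0539] rectc [0.6773 0.1769 0.052 ] ang 29.1 0.0542
shaker 1204 ell [ 0.4996 -0.4241  0.074 ] px 417.7 197.2 diam 91 95 mean [ 0.4995 -0.4236  0.0755] rectc [ 0.5    -0.4236  0.074 ] ang 90.0 0.0757
stirrer 2520 ell [ 0.6422 -0.1748  0.066 ] px 321.4 145.9 diam 134 161 mean [ 0.6436 -0.1752  0.0668] rectc [ 0.6381 -0.1748  0.066 ] ang 4.8 0.0675
tray 538 ell [0.4961 0.419  0.019 ] px 103.8 204.1 diam 144 151 mean [0.4993 0.4215 0.02  ] rectc [0.4972 0
[... 191 characters left out ...]
6.301e-01 2.000e-04 1.150e-01] px 256.4 146.5 diam 53 105 mean [ 0.6378 -0.      0.1001] rectc [ 6.35e-01 -1.00e-04  1.15e-01] ang 2.9 0.1192
balh 1501 ell [0.6535 0.1811 0.04  ] px 190.4 145.3 diam 159 191 mean [0.6368 0.1734 0.0416] rectc [0.6528 0.1772 0.04  ] ang 88.5 0.0421
shh 2030 ell [ 0.4796 -0.4181  0.054 ] px 413.2 205.5 diam 147 186 mean [ 0.4657 -0.4112  0.055 ] rectc [ 0.4792 -0.419   0.054 ] ang 9.0 0.0552
[0.394 0.249 0.048] [0.395 0.249 0.05 ]
[0.364 0.176 0.048] [0.366 0.178 0.049]
[0.337 0.08  0.048] [0.339 0.08  0.052]
[0.482 0.242 0.048] [0.487 0.25  0.014]
[ 0.449 -0.249  0.048] [ 0.453 -0.256  0.016]
yellow [ 0.4399 -0.1259  0.118 ] 212
green [0.4571 0.1358 0.118 ] 218
```

Run:
```python
from h import *
S=800/512
f=np.load("top0.npz");p,d=f["p"],f["d"];W=cloud("top",d)
vv,uu=np.mgrid[:384,:512]
g=p.min(2); m=(g>140)&(np.hypot(uu-503/S,vv-217/S)<45)&(abs(W[...,2]-.0675)<.008)
r=cv2.minAreaRect(fitc(m)); print("stirrer",plane("top",*r[0],.066).round(4),r, W[m].mean(0).round(4))
m=(p[...,0]>90)&(p[...,1]<90)&(np.hypot(uu-163/S,vv-318/S)<45)
r=cv2.minAreaRect(fitc(m)); print("tray",plane("top",*r[0],.017).round(4),r)
# tray floor: depth
m2=m&(W[...,2]<.0105)&(W[...,2]>.002); r=cv2.minAreaRect(fitc(m2)); print("floor",plane("top",*r[0],.004).round(4),r[1])
f=np.load("scene0.npz");p,d=f["p"],f["d"];W=cloud("scene",d)
def sc(n,U,V,R,z,t=.006):
    m=(np.hypot(uu-U/S,vv-V/S)<R/S)&(abs(W[...,2]-z)<t)&(d>0); c=fitc(m);e=cv2.fitEllipse(c)
    print("scene",n,plane("scene",*e[0],z).round(4),W[m].mean(0).round(4),m.sum())
sc("yellow",382,239,25,.118);sc("green",488,302,25,.118);sc("pan",402,422,60,.052);sc("shaker",263,217,40,.074);sc("stirrer",268,298,65,.066)
```

```text
stirrer [ 0.6571 -0.177   0.066 ] ((322.0472106933594, 140.50448608398438), (46.64607620239258, 45.36614990234375), 5.440331935882568) [ 0.6567 -0.1766  0.068 ]
tray [0.4974 0.4189 0.017 ] ((104.10810852050781, 203.64865112304688), (49.648494720458984, 52.6076774597168), 80.53767395019531)
floor [0.4981 0.4213 0.004 ] (43.70005798339844, 44.481632232666016)
scene yellow [ 0.4438 -0.1244  0.118 ] [ 0.4435 -0.1246  0.1179] 124
scene green [0.4615 0.1369 0.118 ] [0.4613 0.1369 0.1179] 177
scene pan [0.6815 0.1808 0.052 ] [0.6812 0.1805 0.0525] 1819
scene shaker [ 0.5035 -0.4213  0.074 ] [ 0.5042 -0.4203  0.0747] 421
scene stirrer [ 0.6668 -0.1735  0.066 ] [ 0.6577 -0.171   0.0666] 1410
```

>>> apply_moves([
  {"tx":38.4,"ty":-40.0,"rz":-73,"grip":1},
  {"tx":38.4,"ty":-40.0,"rz":-73,"grip":1},
  {"tx":38.4,"ty":-40.0,"rz":-73,"grip":1},
  {"tx":38.4,"ty":-40.0,"rz":-73,"grip":1},
  {"tx":38.4,"ty":-40.0,"rz":-73,"grip":1},
  {"tx":38.4,"ty":-40.0,"rz":-73,"grip":1},
  {"tx":38.4,"ty":-40.0,"rz":-73,"grip":1},
  {"tx":38.4,"ty":-40.0,"rz":-73,"grip":1},
  {"tx":38.4,"ty":-40.0,"rz":-73,"grip":1},
  {"tx":38.4,"ty":-40.0,"rz":-73,"grip":1},
], force=30)

```text
schema error: expected keys rx, ry, rz, tx, ty, tz, grip
```

>>> apply_moves([
  {"rx":0,"ry":0,"rz":-73,"tx":38.4,"ty":-40.0,"tz":0,"grip":1},
  {"rx":0,"ry":0,"rz":-73,"tx":38.4,"ty":-40.0,"tz":0,"grip":1},
  {"rx":0,"ry":0,"rz":-73,"tx":38.4,"ty":-40.0,"tz":0,"grip":1},
  {"rx":0,"ry":0,"rz":-73,"tx":38.4,"ty":-40.0,"tz":0,"grip":1},
  {"rx":0,"ry":0,"rz":-73,"tx":38.4,"ty":-40.0,"tz":0,"grip":1},
  {"rx":0,"ry":0,"rz":-73,"tx":38.4,"ty":-40.0,"tz":0,"grip":1},
  {"rx":0,"ry":0,"rz":-73,"tx":38.4,"ty":-40.0,"tz":0,"grip":1},
  {"rx":0,"ry":0,"rz":-73,"tx":38.4,"ty":-40.0,"tz":0,"grip":1},
  {"rx":0,"ry":0,"rz":-73,"tx":38.4,"ty":-40.0,"tz":0,"grip":1},
  {"rx":0,"ry":0,"rz":-73,"tx":38.4,"ty":-40.0,"tz":0,"grip":1},
], force=30)

```text
clock: 1.35
ee_pos: [0.4418, -0.122, 0.2314]
orientation: [180.0, -0.0, 90.5]
wrist_force: [-0.3, -0.4, -0.4]
gripper_width: 0.0854
grasp_force: 0.0
```

>>> apply_moves([
  {"rx":0,"ry":0,"rz":0,"tx":0.1,"ty":0.1,"tz":3,"grip":1},
  {"rx":0,"ry":0,"rz":0,"tx":0.1,"ty":0.1,"tz":6,"grip":1},
  {"rx":0,"ry":0,"rz":0,"tx":0.1,"ty":0.1,"tz":8,"grip":1},
  {"rx":0,"ry":0,"rz":0,"tx":0.1,"ty":0.1,"tz":8,"grip":1},
  {"rx":0,"ry":0,"rz":0,"tx":0.1,"ty":0.1,"tz":8,"grip":1},
  {"rx":0,"ry":0,"rz":0,"tx":0.1,"ty":0.1,"tz":8,"grip":1},
  {"rx":0,"ry":0,"rz":0,"tx":0.1,"ty":0.1,"tz":8,"grip":1},
  {"rx":0,"ry":0,"rz":0,"tx":0.1,"ty":0.1,"tz":8,"grip":1},
  {"rx":0,"ry":0,"rz":0,"tx":0.1,"ty":0.1,"tz":8,"grip":1},
  {"rx":0,"ry":0,"rz":0,"tx":0.1,"ty":0.1,"tz":8,"grip":1},
], force=30)

```text
clock: 2.6
ee_pos: [0.4413, -0.1258, 0.1513]
orientation: [-180.0, 0.0, 90.0]
wrist_force: [-0.2, 0.0, 0.4]
gripper_width: 0.0858
grasp_force: 0.0
```

Run:
```python
from h import *
s=sense();print(s["ee_pos"],s["orientation"])
im=[]
p,d=read_camera("top");im.append(cv2.resize(p[150:270,250:370,::-1],(400,400),interpolation=3))
p,d=read_camera("scene");im.append(cv2.resize(p[100:220,190:310,::-1],(400,400),interpolation=3))
cv2.imwrite("pics/a1.png",np.hstack(im))
```

```text
[ 0.44127418 -0.12575872  0.15131079] [-1.79996420e+02  5.32445864e-03  9.00084206e+01]
```

View pics/a1.png

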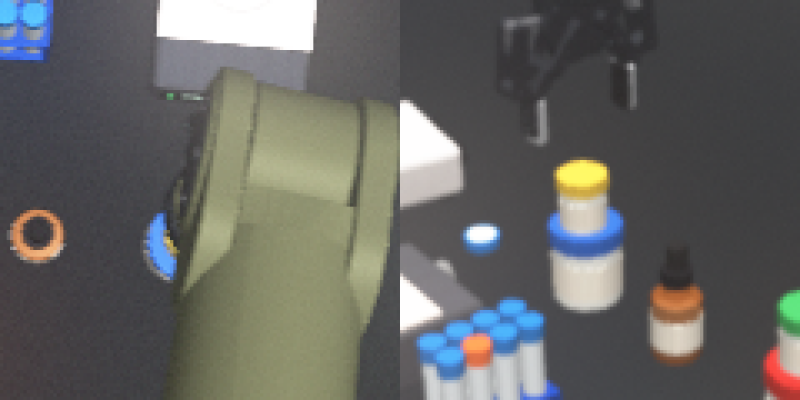

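The crop shows the fingers straddling the yellow lid, with their midpoint at column 580 and the lid at 582. I'll go down and grip.

>>> apply_moves([
  {"rx":0,"ry":0,"rz":0,"tx":0,"ty":0,"tz":2,"grip":1},
  {"rx":0,"ry":0,"rz":0,"tx":0,"ty":0,"tz":4,"grip":1},
  {"rx":0,"ry":0,"rz":0,"tx":0,"ty":0,"tz":5.5,"grip":1},
  {"rx":0,"ry":0,"rz":0,"tx":0,"ty":0,"tz":6.4,"grip":1},
  {"rx":0,"ry":0,"rz":0,"tx":0,"ty":0,"tz":6.4,"grip":0.5},
  {"rx":0,"ry":0,"rz":0,"tx":0,"ty":0,"tz":6.4,"grip":0.2},
  {"rx":0,"ry":0,"rz":0,"tx":0,"ty":0,"tz":6.4,"grip":0.1},
  {"rx":0,"ry":0,"rz":0,"tx":0,"ty":0,"tz":6.4,"grip":0},
  {"rx":0,"ry":0,"rz":0,"tx":0,"ty":0,"tz":6.4,"grip":-0.1},
  {"rx":0,"ry":0,"rz":0,"tx":0,"ty":0,"tz":6.4,"grip":-0.2},
], force=25)

```text
clock: 3.95
ee_pos: [0.4414, -0.126, 0.0878]
orientation: [180.0, 0.0, 90.0]
wrist_force: [-1.4, -0.1, 5.4]
gripper_width: 0.041
grasp_force: 25.1
```

>>> apply_moves([
  {"rx":0,"ry":0,"rz":0,"tx":0,"ty":0,"tz":-0.5,"grip":-0.4},
  {"rx":0,"ry":0,"rz":0,"tx":0,"ty":0,"tz":-1,"grip":-0.4},
  {"rx":0,"ry":0,"rz":0,"tx":0,"ty":0,"tz":-2,"grip":-0.4},
  {"rx":0,"ry":0,"rz":0,"tx":0,"ty":0,"tz":-3.5,"grip":-0.4},
  {"rx":0,"ry":0,"rz":0,"tx":0,"ty":0,"tz":-5.5,"grip":-0.4},
  {"rx":0,"ry":0,"rz":0,"tx":0,"ty":0,"tz":-7.5,"grip":-0.4},
  {"rx":0,"ry":0,"rz":0,"tx":0,"ty":0,"tz":-9.5,"grip":-0.4},
  {"rx":0,"ry":0,"rz":0,"tx":0,"ty":0,"tz":-11,"grip":-0.4},
  {"rx":0,"ry":0,"rz":0,"tx":0,"ty":0,"tz":-11,"grip":-0.4},
  {"rx":0,"ry":0,"rz":0,"tx":0,"ty":0,"tz":-11,"grip":-0.4},
], force=25)

```text
clock: 5.2
ee_pos: [0.4409, -0.1257, 0.1968]
orientation: [-180.0, -0.0, 90.0]
wrist_force: [-0.1, 0.5, -0.3]
gripper_width: 0.0411
grasp_force: 25.4
```

>>> apply_moves([
  {"rx":0,"ry":0,"rz":0,"tx":2,"ty":1.6,"tz":0,"grip":-0.4},
  {"rx":0,"ry":0,"rz":0,"tx":5,"ty":3.9,"tz":0,"grip":-0.4},
  {"rx":0,"ry":0,"rz":0,"tx":9,"ty":7.0,"tz":0,"grip":-0.4},
  {"rx":0,"ry":0,"rz":0,"tx":13,"ty":10.1,"tz":0,"grip":-0.4},
  {"rx":0,"ry":0,"rz":0,"tx":17,"ty":13.3,"tz":0,"grip":-0.4},
  {"rx":0,"ry":0,"rz":0,"tx":21,"ty":16.4,"tz":0,"grip":-0.4},
  {"rx":0,"ry":0,"rz":0,"tx":25,"ty":19.5,"tz":0,"grip":-0.4},
  {"rx":0,"ry":0,"rz":0,"tx":28.5,"ty":22.2,"tz":0,"grip":-0.4},
  {"rx":0,"ry":0,"rz":0,"tx":30.5,"ty":23.8,"tz":0,"grip":-0.4},
  {"rx":0,"ry":0,"rz":0,"tx":30.5,"ty":23.8,"tz":0,"grip":-0.4},
], force=25)

```text
clock: 6.45
ee_pos: [0.6786, 0.1818, 0.1951]
orientation: [-179.8, -0.1, 90.2]
wrist_force: [0.4, -0.4, -1.3]
gripper_width: 0.0408
grasp_force: 25.5
```

Run:
```python
from h import *
s=sense();print(s["ee_pos"],s["orientation"],s["wrist_force"],s["gripper_width"],s["grasp_force"])
p,d=read_camera("scene");cv2.imwrite("pics/a2.png",cv2.resize(p[100:340,170:410,::-1],(600,600),interpolation=3))
```

```text
[0.67861302 0.18182564 0.19507902] [-1.79809316e+02 -8.76826027e-02  9.02028755e+01] [ 0.44539883 -0.35137048 -1.3386915 ] 0.04084223362654421 25.544076561927795
```

View pics/a2.png

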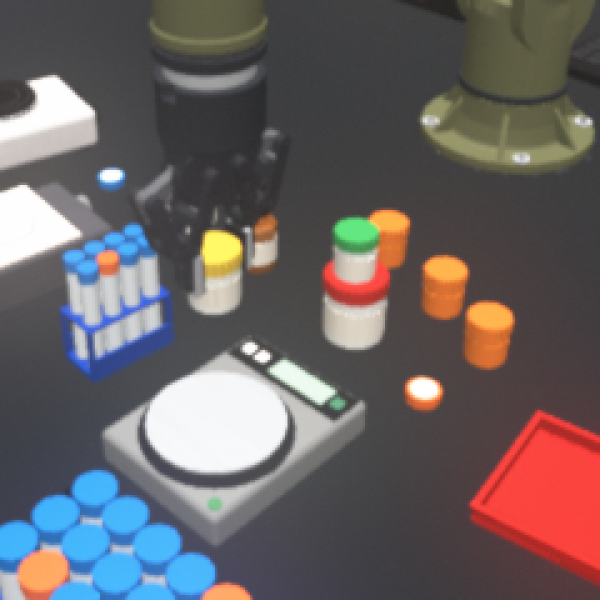

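Yellow is held upright above the pan. Lowering it.

>>> apply_moves([
  {"rx":0,"ry":0,"rz":0,"tx":0,"ty":0,"tz":2.5,"grip":-0.4},
  {"rx":0,"ry":0,"rz":0,"tx":0,"ty":0,"tz":5,"grip":-0.4},
  {"rx":0,"ry":0,"rz":0,"tx":0,"ty":0,"tz":7.5,"grip":-0.4},
  {"rx":0,"ry":0,"rz":0,"tx":0,"ty":0,"tz":9.5,"grip":-0.4},
  {"rx":0,"ry":0,"rz":0,"tx":0,"ty":0,"tz":11,"grip":-0.4},
  {"rx":0,"ry":0,"rz":0,"tx":0,"ty":0,"tz":11.8,"grip":-0.4},
  {"rx":0,"ry":0,"rz":0,"tx":0,"ty":0,"tz":12.2,"grip":-0.4},
  {"rx":0,"ry":0,"rz":0,"tx":0,"ty":0,"tz":12.5,"grip":-0.4},
  {"rx":0,"ry":0,"rz":0,"tx":0,"ty":0,"tz":12.6,"grip":-0.4},
  {"rx":0,"ry":0,"rz":0,"tx":0,"ty":0,"tz":12.6,"grip":-0.4},
], force=25)

```text
clock: 7.75
ee_pos: [0.6794, 0.1794, 0.0716]
orientation: [180.0, -0.0, 90.0]
wrist_force: [-0.1, 0.2, -0.5]
gripper_width: 0.041
grasp_force: 25.5
```

>>> apply_moves([
  {"rx":0,"ry":0,"rz":0,"tx":0,"ty":0,"tz":0.05,"grip":-0.4},
  {"rx":0,"ry":0,"rz":0,"tx":0,"ty":0,"tz":0.1,"grip":-0.4},
  {"rx":0,"ry":0,"rz":0,"tx":0,"ty":0,"tz":0.15,"grip":-0.4},
  {"rx":0,"ry":0,"rz":0,"tx":0,"ty":0,"tz":0.2,"grip":-0.4},
  {"rx":0,"ry":0,"rz":0,"tx":0,"ty":0,"tz":0.2,"grip":-0.4},
  {"rx":0,"ry":0,"rz":0,"tx":0,"ty":0,"tz":0.2,"grip":-0.4},
  {"rx":0,"ry":0,"rz":0,"tx":0,"ty":0,"tz":0.2,"grip":-0.4},
  {"rx":0,"ry":0,"rz":0,"tx":0,"ty":0,"tz":0.2,"grip":-0.4},
  {"rx":0,"ry":0,"rz":0,"tx":0,"ty":0,"tz":0.2,"grip":-0.4},
  {"rx":0,"ry":0,"rz":0,"tx":0,"ty":0,"tz":0.2,"grip":-0.4},
], force=25)

```text
clock: 9.0
ee_pos: [0.6793, 0.1793, 0.0699]
orientation: [180.0, 0.0, 90.0]
wrist_force: [-4.3, -0.6, 5.5]
gripper_width: 0.0414
grasp_force: 25.8
```

>>> apply_moves([
  {"rx":0,"ry":0,"rz":0,"tx":0,"ty":0,"tz":-0.03,"grip":-0.02},
  {"rx":0,"ry":0,"rz":0,"tx":0,"ty":0,"tz":-0.05,"grip":0.05},
  {"rx":0,"ry":0,"rz":0,"tx":0,"ty":0,"tz":-0.05,"grip":0.3},
  {"rx":0,"ry":0,"rz":0,"tx":0,"ty":0,"tz":-0.05,"grip":0.6},
  {"rx":0,"ry":0,"rz":0,"tx":0,"ty":0,"tz":-0.05,"grip":0.6},
  {"rx":0,"ry":0,"rz":0,"tx":0,"ty":0,"tz":-1,"grip":0.7},
  {"rx":0,"ry":0,"rz":0,"tx":0,"ty":0,"tz":-4,"grip":1},
  {"rx":0,"ry":0,"rz":0,"tx":0,"ty":0,"tz":-8,"grip":1},
  {"rx":0,"ry":0,"rz":0,"tx":0,"ty":0,"tz":-12,"grip":1},
  {"rx":0,"ry":0,"rz":0,"tx":0,"ty":0,"tz":-12.8,"grip":1},
], force=25)

```text
clock: 10.25
ee_pos: [0.6808, 0.1804, 0.2018]
orientation: [179.6, -0.1, 90.0]
wrist_force: [0.4, 0.1, -0.1]
gripper_width: 0.0854
grasp_force: 0.0
```

>>> apply_moves([
  {"rx":0,"ry":0,"rz":0,"tx":-0.8,"ty":-4,"tz":0,"grip":1},
  {"rx":0,"ry":0,"rz":0,"tx":-1.8,"ty":-9,"tz":0,"grip":1},
  {"rx":0,"ry":0,"rz":0,"tx":-2.8,"ty":-14,"tz":0,"grip":1},
  {"rx":0,"ry":0,"rz":0,"tx":-3.7,"ty":-19,"tz":0,"grip":1},
  {"rx":0,"ry":0,"rz":0,"tx":-4.3,"ty":-22,"tz":0,"grip":1},
  {"rx":0,"ry":0,"rz":0,"tx":-4.3,"ty":-22,"tz":0,"grip":1},
  {"rx":0,"ry":0,"rz":0,"tx":-4.3,"ty":-22,"tz":2,"grip":1},
  {"rx":0,"ry":0,"rz":0,"tx":-4.3,"ty":-22,"tz":4,"grip":1},
  {"rx":0,"ry":0,"rz":0,"tx":-4.3,"ty":-22,"tz":5,"grip":1},
  {"rx":0,"ry":0,"rz":0,"tx":-4.3,"ty":-22,"tz":5,"grip":1},
], force=25)

```text
clock: 11.5
ee_pos: [0.4591, 0.1364, 0.1467]
orientation: [-179.9, -0.0, 90.0]
wrist_force: [0.4, -0.4, 0.9]
gripper_width: 0.0856
grasp_force: 0.0
```

Run:
```python
from h import *
S=800/512
s=sense();print(s["ee_pos"],s["orientation"])
p,d=read_camera("scene");a=cv2.resize(p[100:340,170:410,::-1],(400,400),interpolation=3)
t,dt=read_camera("top");b=cv2.resize(t[90:270,130:310,::-1],(400,400),interpolation=3)
cv2.imwrite("pics/a3.png",np.hstack([a,b]))
# yellow vs pan, both cameras
for n,q in(("scene",p),("top",t)):
    h=cv2.cvtColor(q,cv2.COLOR_RGB2HSV);m=cv2.inRange(h,(22,90,60),(35,255,255))
    e=cv2.moments(fitc(m>0)); print(n,plane(n,e["m10"]/e["m00"],e["m01"]/e["m00"],.1 if n=="top" else .096).round(4))
```

```text
[0.45913355 0.13639237 0.146687  ] [-1.79906903e+02 -4.14199119e-02  9.00273674e+01]
scene [0.681  0.1778 0.096 ]
top [0.6766 0.1777 0.1   ]
```

View pics/a3.png

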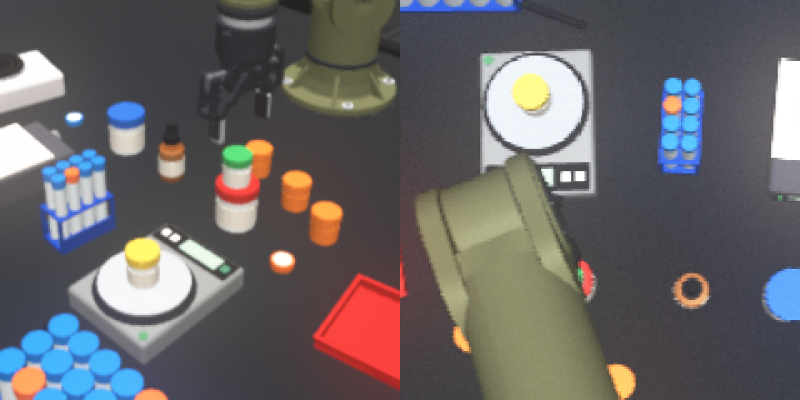

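Yellow stands centred on the pan, and the fingers straddle the green lid. I'll grip it next.

>>> apply_moves([
  {"rx":0,"ry":0,"rz":0,"tx":0,"ty":0,"tz":2,"grip":1},
  {"rx":0,"ry":0,"rz":0,"tx":0,"ty":0,"tz":4,"grip":1},
  {"rx":0,"ry":0,"rz":0,"tx":0,"ty":0,"tz":5.3,"grip":1},
  {"rx":0,"ry":0,"rz":0,"tx":0,"ty":0,"tz":6,"grip":1},
  {"rx":0,"ry":0,"rz":0,"tx":0,"ty":0,"tz":6,"grip":0.5},
  {"rx":0,"ry":0,"rz":0,"tx":0,"ty":0,"tz":6,"grip":0.2},
  {"rx":0,"ry":0,"rz":0,"tx":0,"ty":0,"tz":6,"grip":0.1},
  {"rx":0,"ry":0,"rz":0,"tx":0,"ty":0,"tz":6,"grip":0},
  {"rx":0,"ry":0,"rz":0,"tx":0,"ty":0,"tz":6,"grip":-0.1},
  {"rx":0,"ry":0,"rz":0,"tx":0,"ty":0,"tz":6,"grip":-0.2},
], force=25)

```text
clock: 12.85
ee_pos: [0.4593, 0.1363, 0.0877]
orientation: [180.0, 0.0, 90.0]
wrist_force: [-2.2, 0.0, 5.1]
gripper_width: 0.0413
grasp_force: 25.1
```

>>> apply_moves([
  {"rx":0,"ry":0,"rz":0,"tx":0,"ty":0,"tz":-0.5,"grip":-0.4},
  {"rx":0,"ry":0,"rz":0,"tx":0,"ty":0,"tz":-1,"grip":-0.4},
  {"rx":0,"ry":0,"rz":0,"tx":0,"ty":0,"tz":-2,"grip":-0.4},
  {"rx":0,"ry":0,"rz":0,"tx":0,"ty":0,"tz":-3.5,"grip":-0.4},
  {"rx":0,"ry":0,"rz":0,"tx":0,"ty":0,"tz":-5.5,"grip":-0.4},
  {"rx":0,"ry":0,"rz":0,"tx":0,"ty":0,"tz":-7.5,"grip":-0.4},
  {"rx":0,"ry":0,"rz":0,"tx":0,"ty":0,"tz":-9.5,"grip":-0.4},
  {"rx":0,"ry":0,"rz":0,"tx":0,"ty":0,"tz":-11,"grip":-0.4},
  {"rx":0,"ry":0,"rz":0,"tx":0,"ty":0,"tz":-11,"grip":-0.4},
  {"rx":0,"ry":0,"rz":0,"tx":0,"ty":0,"tz":-11,"grip":-0.4},
], force=25)

```text
clock: 14.1
ee_pos: [0.4589, 0.136, 0.1968]
orientation: [-180.0, 0.0, 90.0]
wrist_force: [0.3, 1.0, -1.1]
gripper_width: 0.0408
grasp_force: 25.4
```

>>> apply_moves([
  {"rx":0,"ry":0,"rz":0,"tx":-2,"ty":0.2,"tz":0,"grip":-0.4},
  {"rx":0,"ry":0,"rz":0,"tx":-5,"ty":0.4,"tz":0,"grip":-0.4},
  {"rx":0,"ry":0,"rz":0,"tx":-9,"ty":0.7,"tz":0,"grip":-0.4},
  {"rx":0,"ry":0,"rz":0,"tx":-14,"ty":1.1,"tz":0,"grip":-0.4},
  {"rx":0,"ry":0,"rz":0,"tx":-19,"ty":1.5,"tz":0,"grip":-0.4},
  {"rx":0,"ry":0,"rz":0,"tx":-24,"ty":1.9,"tz":0,"grip":-0.4},
  {"rx":0,"ry":0,"rz":0,"tx":-29,"ty":2.3,"tz":0,"grip":-0.4},
  {"rx":0,"ry":0,"rz":0,"tx":-34,"ty":2.7,"tz":0,"grip":-0.4},
  {"rx":0,"ry":0,"rz":0,"tx":-39,"ty":3,"tz":0,"grip":-0.4},
  {"rx":0,"ry":0,"rz":0,"tx":-44,"ty":3.4,"tz":0,"grip":-0.4},
], force=25)

```text
clock: 15.35
ee_pos: [0.4927, -0.3051, 0.1959]
orientation: [-179.9, -0.1, 90.0]
wrist_force: [0.2, 0.7, -0.1]
gripper_width: 0.0412
grasp_force: 25.4
```

>>> apply_moves([
  {"rx":0,"ry":0,"rz":0,"tx":-4,"ty":0.3,"tz":0,"grip":-0.4},
  {"rx":0,"ry":0,"rz":0,"tx":-8,"ty":0.6,"tz":0,"grip":-0.4},
  {"rx":0,"ry":0,"rz":0,"tx":-11,"ty":0.8,"tz":0,"grip":-0.4},
  {"rx":0,"ry":0,"rz":0,"tx":-11.9,"ty":0.9,"tz":0,"grip":-0.4},
  {"rx":0,"ry":0,"rz":0,"tx":-11.9,"ty":0.9,"tz":1,"grip":-0.4},
  {"rx":0,"ry":0,"rz":0,"tx":-11.9,"ty":0.9,"tz":3,"grip":-0.4},
  {"rx":0,"ry":0,"rz":0,"tx":-11.9,"ty":0.9,"tz":5,"grip":-0.4},
  {"rx":0,"ry":0,"rz":0,"tx":-11.9,"ty":0.9,"tz":7,"grip":-0.4},
  {"rx":0,"ry":0,"rz":0,"tx":-11.9,"ty":0.9,"tz":8,"grip":-0.4},
  {"rx":0,"ry":0,"rz":0,"tx":-11.9,"ty":0.9,"tz":8,"grip":-0.4},
], force=25)

```text
clock: 16.6
ee_pos: [0.5018, -0.4224, 0.1162]
orientation: [-179.9, -0.1, 90.0]
wrist_force: [-0.5, 1.0, -1.3]
gripper_width: 0.0409
grasp_force: 25.5
```

Run:
```python
from h import *
s=sense();print(s["ee_pos"],s["orientation"],s["wrist_force"])
p,d=read_camera("scene");a=cv2.resize(p[60:260,90:290,::-1],(500,500),interpolation=3)
cv2.imwrite("pics/a4.png",a)
```

```text
[ 0.50180862 -0.422388    0.11615277] [-1.79919537e+02 -6.72774481e-02  9.00085984e+01] [-0.48664768  1.00378364 -1.33953429]
```

View pics/a4.png

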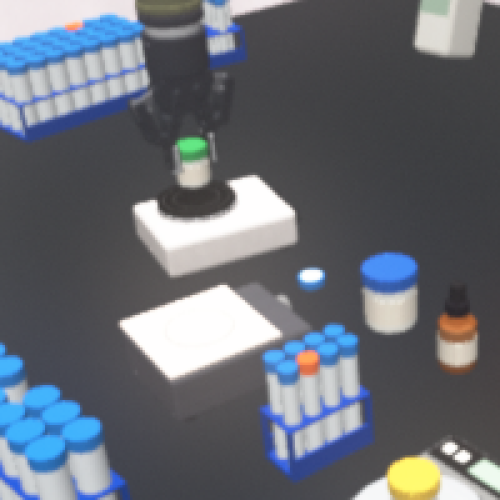

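Green hangs upright over the shaker platform.

>>> apply_moves([
  {"rx":0,"ry":0,"rz":0,"tx":0,"ty":0,"tz":1,"grip":-0.4},
  {"rx":0,"ry":0,"rz":0,"tx":0,"ty":0,"tz":1.8,"grip":-0.4},
  {"rx":0,"ry":0,"rz":0,"tx":0,"ty":0,"tz":2.2,"grip":-0.4},
  {"rx":0,"ry":0,"rz":0,"tx":0,"ty":0,"tz":2.4,"grip":-0.4},
  {"rx":0,"ry":0,"rz":0,"tx":0,"ty":0,"tz":2.45,"grip":-0.4},
  {"rx":0,"ry":0,"rz":0,"tx":0,"ty":0,"tz":2.5,"grip":-0.4},
  {"rx":0,"ry":0,"rz":0,"tx":0,"ty":0,"tz":2.55,"grip":-0.4},
  {"rx":0,"ry":0,"rz":0,"tx":0,"ty":0,"tz":2.58,"grip":-0.4},
  {"rx":0,"ry":0,"rz":0,"tx":0,"ty":0,"tz":2.6,"grip":-0.4},
  {"rx":0,"ry":0,"rz":0,"tx":0,"ty":0,"tz":2.6,"grip":-0.4},
], force=25)

```text
clock: 17.9
ee_pos: [0.5024, -0.4229, 0.0918]
orientation: [180.0, 0.0, 90.0]
wrist_force: [-0.6, 1.0, 1.5]
gripper_width: 0.0411
grasp_force: 25.6
```

>>> apply_moves([
  {"rx":0,"ry":0,"rz":0,"tx":0,"ty":0,"tz":0.02,"grip":-0.4},
  {"rx":0,"ry":0,"rz":0,"tx":0,"ty":0,"tz":0,"grip":0},
  {"rx":0,"ry":0,"rz":0,"tx":0,"ty":0,"tz":0,"grip":0.1},
  {"rx":0,"ry":0,"rz":0,"tx":0,"ty":0,"tz":0,"grip":0.4},
  {"rx":0,"ry":0,"rz":0,"tx":0,"ty":0,"tz":0,"grip":0.6},
  {"rx":0,"ry":0,"rz":0,"tx":0,"ty":0,"tz":-1,"grip":0.7},
  {"rx":0,"ry":0,"rz":0,"tx":0,"ty":0,"tz":-4,"grip":1},
  {"rx":0,"ry":0,"rz":0,"tx":0,"ty":0,"tz":-8,"grip":1},
  {"rx":0,"ry":0,"rz":0,"tx":0,"ty":0,"tz":-10.6,"grip":1},
  {"rx":0,"ry":0,"rz":0,"tx":0,"ty":0,"tz":-10.6,"grip":1},
], force=25)

```text
clock: 19.15
ee_pos: [0.5039, -0.4237, 0.201]
orientation: [179.7, 0.2, 90.0]
wrist_force: [0.2, 0.6, -0.8]
gripper_width: 0.0854
grasp_force: 0.0
```

Run:
```python
from h import *
S=800/512
s=sense();print(s["ee_pos"],s["orientation"])
vv,uu=np.mgrid[:384,:512]
p,d=read_camera("top");q,e=read_camera("scene");W=cloud("top",d);X=cloud("scene",e)
for nm,x,y in(("blue",.44,-.126),("red",.457,.136)):
  for n,C in(("top",W),("scene",X)):
    m=(np.hypot(C[...,0]-x,C[...,1]-y)<.045)&(abs(C[...,2]-.071)<.006)
    el=cv2.fitEllipse(fitc(m));print(nm,n,plane(n,*el[0],.07).round(4),m.sum(),C[m].mean(0).round(4))
cv2.imwrite("pics/a5.png",np.hstack([cv2.resize(p[90:290,250:450,::-1],(400,400),interpolation=3),cv2.resize(q[80:240,90:250,::-1],(400,400),interpolation=3)]))
```

```text
[ 0.50389046 -0.42365759  0.20100272] [179.73776149   0.23289978  90.00856315]
blue top [ 0.4377 -0.1288  0.07  ] 445 [ 0.4374 -0.1284  0.0718]
blue scene [ 0.4405 -0.1262  0.07  ] 228 [ 0.4409 -0.1259  0.0704]
red top [0.457  0.1377 0.07  ] 445 [0.4569 0.1375 0.0722]
red scene [0.4607 0.1401 0.07  ] 351 [0.4613 0.1404 0.0703]
```

View pics/a5.png

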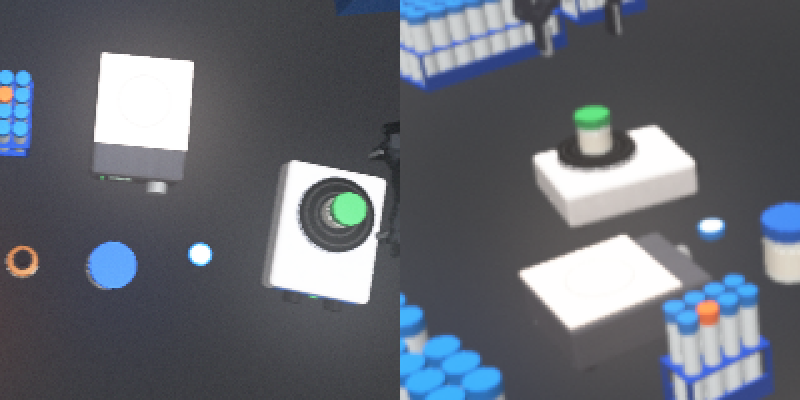

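>>> apply_moves([
  {"rx":0,"ry":0,"rz":0,"tx":4,"ty":-0.9,"tz":0,"grip":1},
  {"rx":0,"ry":0,"rz":0,"tx":9,"ty":-2,"tz":0,"grip":1},
  {"rx":0,"ry":0,"rz":0,"tx":14,"ty":-3,"tz":0,"grip":1},
  {"rx":0,"ry":0,"rz":0,"tx":19,"ty":-4.1,"tz":0,"grip":1},
  {"rx":0,"ry":0,"rz":0,"tx":24,"ty":-5.1,"tz":0,"grip":1},
  {"rx":0,"ry":0,"rz":0,"tx":28,"ty":-6,"tz":0,"grip":1},
  {"rx":0,"ry":0,"rz":0,"tx":29.5,"ty":-6.3,"tz":2,"grip":1},
  {"rx":0,"ry":0,"rz":0,"tx":29.5,"ty":-6.3,"tz":6,"grip":1},
  {"rx":0,"ry":0,"rz":0,"tx":29.5,"ty":-6.3,"tz":9,"grip":1},
  {"rx":0,"ry":0,"rz":0,"tx":29.5,"ty":-6.3,"tz":9,"grip":1},
], force=25)

```text
clock: 20.5
ee_pos: [0.4364, -0.1268, 0.1044]
orientation: [-179.6, -0.2, 90.0]
wrist_force: [-0.5, -0.0, -0.5]
gripper_width: 0.0854
grasp_force: 0.0
```

Run:
```python
from h import *
s=sense();print(s["ee_pos"],s["orientation"])
p,d=read_camera("top");q,e=read_camera("scene")
for n,im,z in(("top",p,.122),("scene",q,.118)):
    h=cv2.cvtColor(im,cv2.COLOR_RGB2HSV);m=cv2.inRange(h,(45,90,60),(85,255,255))
    cs,_=cv2.findContours(m,0,2)
    for c in cs:
        if cv2.contourArea(c)>40:
            M=cv2.moments(c);P=plane(n,M["m10"]/M["m00"],M["m01"]/M["m00"],z)
            if abs(P[1]+.42)<.06: print(n,P.round(4))
cv2.imwrite("pics/a6.png",np.hstack([cv2.resize(q[120:240,190:310,::-1],(400,400),interpolation=3)]))
```

```text
[ 0.4364435  -0.12682697  0.1044238 ] [-1.79639923e+02 -1.78843710e-01  9.00254023e+01]
top [ 0.5015 -0.4226  0.122 ]
top [ 0.9593 -0.4706  0.122 ]
scene [ 0.5025 -0.425   0.118 ]
```

View pics/a6.png

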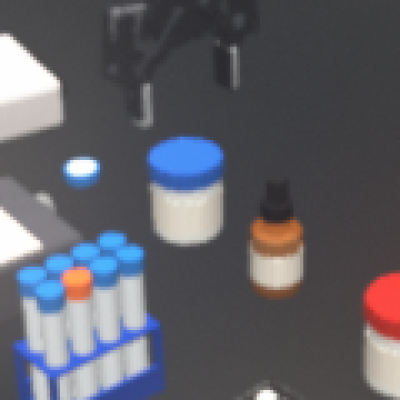

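Green is centred on the shaker, and the fingers are over the blue lid. I'll go down and grip.

>>> apply_moves([
  {"rx":0,"ry":0,"rz":0,"tx":0,"ty":0,"tz":1.5,"grip":1},
  {"rx":0,"ry":0,"rz":0,"tx":0,"ty":0,"tz":3,"grip":1},
  {"rx":0,"ry":0,"rz":0,"tx":0,"ty":0,"tz":5,"grip":1},
  {"rx":0,"ry":0,"rz":0,"tx":0,"ty":0,"tz":6.5,"grip":1},
  {"rx":0,"ry":0,"rz":0,"tx":0,"ty":0,"tz":7,"grip":1},
  {"rx":0,"ry":0,"rz":0,"tx":0,"ty":0,"tz":7,"grip":0.7},
  {"rx":0,"ry":0,"rz":0,"tx":0,"ty":0,"tz":7,"grip":0.5},
  {"rx":0,"ry":0,"rz":0,"tx":0,"ty":0,"tz":7,"grip":0.4},
  {"rx":0,"ry":0,"rz":0,"tx":0,"ty":0,"tz":7,"grip":0.3},
  {"rx":0,"ry":0,"rz":0,"tx":0,"ty":0,"tz":7,"grip":0.2},
], force=35)

```text
clock: 21.85
ee_pos: [0.4396, -0.128, 0.038]
orientation: [180.0, 0.0, 90.0]
wrist_force: [-1.6, 1.6, 6.5]
gripper_width: 0.0608
grasp_force: 38.2
```

>>> apply_moves([
  {"rx":0,"ry":0,"rz":0,"tx":0,"ty":0,"tz":0,"grip":0},
  {"rx":0,"ry":0,"rz":0,"tx":0,"ty":0,"tz":-0.5,"grip":0},
  {"rx":0,"ry":0,"rz":0,"tx":0,"ty":0,"tz":-1,"grip":0},
  {"rx":0,"ry":0,"rz":0,"tx":0,"ty":0,"tz":-3,"grip":0},
  {"rx":0,"ry":0,"rz":0,"tx":0,"ty":0,"tz":-6,"grip":0},
  {"rx":0,"ry":0,"rz":0,"tx":0,"ty":0,"tz":-9,"grip":0},
  {"rx":0,"ry":0,"rz":0,"tx":0,"ty":0,"tz":-12,"grip":0},
  {"rx":0,"ry":0,"rz":0,"tx":0,"ty":0,"tz":-14,"grip":0},
  {"rx":0,"ry":0,"rz":0,"tx":0,"ty":0,"tz":-14,"grip":0},
  {"rx":0,"ry":0,"rz":0,"tx":0,"ty":0,"tz":-14,"grip":0},
], force=35)

```text
clock: 23.1
ee_pos: [0.4387, -0.1276, 0.1764]
orientation: [-179.9, -0.0, 90.0]
wrist_force: [-0.1, 0.4, -1.8]
gripper_width: 0.0612
grasp_force: 38.6
```

>>> apply_moves([
  {"rx":0,"ry":0,"rz":0,"tx":-0.4,"ty":2,"tz":0,"grip":0},
  {"rx":0,"ry":0,"rz":0,"tx":-1.1,"ty":5,"tz":0,"grip":0},
  {"rx":0,"ry":0,"rz":0,"tx":-2,"ty":9,"tz":0,"grip":0},
  {"rx":0,"ry":0,"rz":0,"tx":-2.8,"ty":13,"tz":0,"grip":0},
  {"rx":0,"ry":0,"rz":0,"tx":-3.7,"ty":17,"tz":0,"grip":0},
  {"rx":0,"ry":0,"rz":0,"tx":-4.4,"ty":20,"tz":0,"grip":0},
  {"rx":0,"ry":0,"rz":0,"tx":-4.8,"ty":22,"tz":0,"grip":0},
  {"rx":0,"ry":0,"rz":0,"tx":-4.8,"ty":22,"tz":1,"grip":0},
  {"rx":0,"ry":0,"rz":0,"tx":-4.8,"ty":22,"tz":3,"grip":0},
  {"rx":0,"ry":0,"rz":0,"tx":-4.8,"ty":22,"tz":5,"grip":0},
], force=35)

```text
clock: 24.35
ee_pos: [0.6578, -0.1757, 0.125]
orientation: [-179.9, 0.0, 90.0]
wrist_force: [-0.4, 0.5, -1.8]
gripper_width: 0.0612
grasp_force: 38.8
```

Run:
```python
from h import *
s=sense();print(s["ee_pos"],s["orientation"],s["wrist_force"])
q,e=read_camera("scene")
cv2.imwrite("pics/a7.png",np.hstack([cv2.resize(q[100:260,110:270,::-1],(500,500),interpolation=3)]))
```

```text
[ 0.6577521  -0.17566337  0.12500725] [-1.79870166e+02  4.74613280e-03  9.00110505e+01] [-0.38683424  0.495336   -1.79198722]
```

View pics/a7.png

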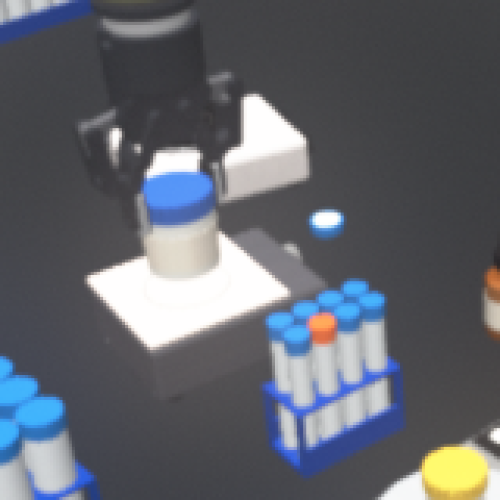

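Blue hangs upright over the circle on the plate, with its base at about (183,268) in the crop.

>>> apply_moves([
  {"rx":0,"ry":0,"rz":0,"tx":0,"ty":0,"tz":0.8,"grip":0},
  {"rx":0,"ry":0,"rz":0,"tx":0,"ty":0,"tz":1.6,"grip":0},
  {"rx":0,"ry":0,"rz":0,"tx":0,"ty":0,"tz":2,"grip":0},
  {"rx":0,"ry":0,"rz":0,"tx":0,"ty":0,"tz":2.2,"grip":0},
  {"rx":0,"ry":0,"rz":0,"tx":0,"ty":0,"tz":2.25,"grip":0},
  {"rx":0,"ry":0,"rz":0,"tx":0,"ty":0,"tz":2.3,"grip":0},
  {"rx":0,"ry":0,"rz":0,"tx":0,"ty":0,"tz":2.35,"grip":0},
  {"rx":0,"ry":0,"rz":0,"tx":0,"ty":0,"tz":2.38,"grip":0},
  {"rx":0,"ry":0,"rz":0,"tx":0,"ty":0,"tz":2.4,"grip":0},
  {"rx":0,"ry":0,"rz":0,"tx":0,"ty":0,"tz":2.4,"grip":0},
], force=35)

```text
clock: 25.65
ee_pos: [0.6595, -0.1758, 0.1042]
orientation: [180.0, 0.0, 90.0]
wrist_force: [-2.5, 0.7, 5.9]
gripper_width: 0.0609
grasp_force: 39.1
```

>>> apply_moves([
  {"rx":0,"ry":0,"rz":0,"tx":0,"ty":0,"tz":0,"grip":0.4},
  {"rx":0,"ry":0,"rz":0,"tx":0,"ty":0,"tz":0,"grip":0.5},
  {"rx":0,"ry":0,"rz":0,"tx":0,"ty":0,"tz":0,"grip":0.8},
  {"rx":0,"ry":0,"rz":0,"tx":0,"ty":0,"tz":0,"grip":1},
  {"rx":0,"ry":0,"rz":0,"tx":0,"ty":0,"tz":0,"grip":1},
  {"rx":0,"ry":0,"rz":0,"tx":0,"ty":0,"tz":-1,"grip":1},
  {"rx":0,"ry":0,"rz":0,"tx":0,"ty":0,"tz":-4,"grip":1},
  {"rx":0,"ry":0,"rz":0,"tx":0,"ty":0,"tz":-8,"grip":1},
  {"rx":0,"ry":0,"rz":0,"tx":0,"ty":0,"tz":-10,"grip":1},
  {"rx":0,"ry":0,"rz":0,"tx":0,"ty":0,"tz":-10,"grip":1},
], force=35)

```text
clock: 26.9
ee_pos: [0.6603, -0.1758, 0.2052]
orientation: [179.8, 0.1, 90.0]
wrist_force: [-0.0, -1.0, -0.3]
gripper_width: 0.0855
grasp_force: 0.0
```

>>> apply_moves([
  {"rx":0,"ry":0,"rz":0,"tx":4,"ty":-2.5,"tz":0,"grip":1},
  {"rx":0,"ry":0,"rz":0,"tx":8,"ty":-5.1,"tz":0,"grip":1},
  {"rx":0,"ry":0,"rz":0,"tx":12.5,"ty":-7.9,"tz":0,"grip":1},
  {"rx":0,"ry":0,"rz":0,"tx":17,"ty":-10.8,"tz":0,"grip":1},
  {"rx":0,"ry":0,"rz":0,"tx":21.5,"ty":-13.7,"tz":0,"grip":1},
  {"rx":0,"ry":0,"rz":0,"tx":26,"ty":-16.5,"tz":0,"grip":1},
  {"rx":0,"ry":0,"rz":0,"tx":29.5,"ty":-18.7,"tz":0,"grip":1},
  {"rx":0,"ry":0,"rz":0,"tx":31.5,"ty":-20,"tz":0,"grip":1},
  {"rx":0,"ry":0,"rz":0,"tx":31.5,"ty":-20,"tz":4,"grip":1},
  {"rx":0,"ry":0,"rz":0,"tx":31.5,"ty":-20,"tz":8.1,"grip":1},
], force=35)

```text
clock: 28.15
ee_pos: [0.4597, 0.1383, 0.121]
orientation: [179.9, 0.0, 89.9]
wrist_force: [0.3, -0.2, -0.3]
gripper_width: 0.0856
grasp_force: 0.0
```

Run:
```python
from h import *
s=sense();print(s["ee_pos"],s["orientation"])
q,e=read_camera("scene")
cv2.imwrite("pics/a8.png",np.hstack([cv2.resize(q[100:300,110:430,::-1],(800,500),interpolation=3)]))
```

```text
[0.45970239 0.13830717 0.12102445] [1.79937728e+02 4.84498870e-02 8.99410354e+01]
```

View pics/a8.png

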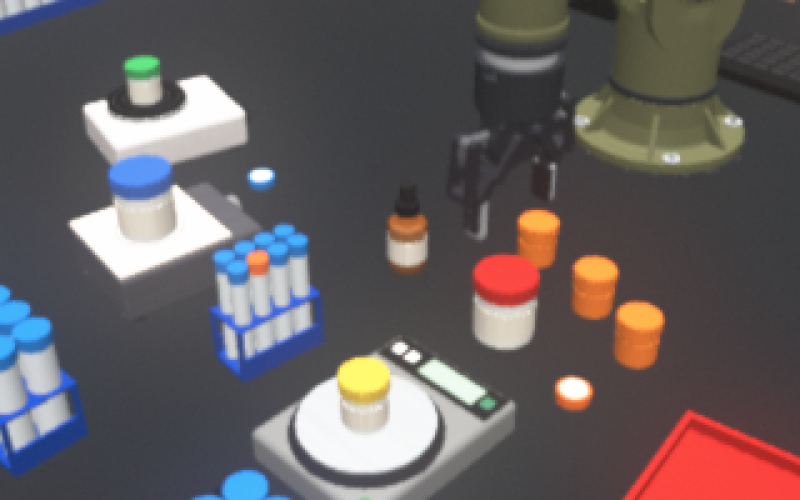

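Blue stands centred, and the fingers are above red, clear of the orange jars.

>>> apply_moves([
  {"rx":0,"ry":0,"rz":0,"tx":0,"ty":0,"tz":2,"grip":1},
  {"rx":0,"ry":0,"rz":0,"tx":0,"ty":0,"tz":4.5,"grip":1},
  {"rx":0,"ry":0,"rz":0,"tx":0,"ty":0,"tz":6.5,"grip":1},
  {"rx":0,"ry":0,"rz":0,"tx":0,"ty":0,"tz":8,"grip":1},
  {"rx":0,"ry":0,"rz":0,"tx":0,"ty":0,"tz":8.5,"grip":1},
  {"rx":0,"ry":0,"rz":0,"tx":0,"ty":0,"tz":8.5,"grip":0.7},
  {"rx":0,"ry":0,"rz":0,"tx":0,"ty":0,"tz":8.5,"grip":0.5},
  {"rx":0,"ry":0,"rz":0,"tx":0,"ty":0,"tz":8.5,"grip":0.4},
  {"rx":0,"ry":0,"rz":0,"tx":0,"ty":0,"tz":8.5,"grip":0.3},
  {"rx":0,"ry":0,"rz":0,"tx":0,"ty":0,"tz":8.5,"grip":0.2},
], force=35)

```text
clock: 29.45
ee_pos: [0.4594, 0.1393, 0.0381]
orientation: [180.0, 0.0, 90.0]
wrist_force: [-3.1, -0.6, 5.0]
gripper_width: 0.0608
grasp_force: 37.6
```

>>> apply_moves([
  {"rx":0,"ry":0,"rz":0,"tx":0,"ty":0,"tz":0,"grip":0},
  {"rx":0,"ry":0,"rz":0,"tx":0,"ty":0,"tz":-0.5,"grip":0},
  {"rx":0,"ry":0,"rz":0,"tx":0,"ty":0,"tz":-1,"grip":0},
  {"rx":0,"ry":0,"rz":0,"tx":0,"ty":0,"tz":-3,"grip":0},
  {"rx":0,"ry":0,"rz":0,"tx":0,"ty":0,"tz":-6,"grip":0},
  {"rx":0,"ry":0,"rz":0,"tx":0,"ty":0,"tz":-9,"grip":0},
  {"rx":0,"ry":0,"rz":0,"tx":0,"ty":0,"tz":-12,"grip":0},
  {"rx":0,"ry":0,"rz":0,"tx":0,"ty":0,"tz":-14,"grip":0},
  {"rx":0,"ry":0,"rz":0,"tx":0,"ty":0,"tz":-14,"grip":0},
  {"rx":0,"ry":0,"rz":0,"tx":0,"ty":0,"tz":-14,"grip":0},
], force=35)

```text
clock: 30.7
ee_pos: [0.4587, 0.1389, 0.1764]
orientation: [-179.9, 0.0, 90.0]
wrist_force: [-1.2, -0.6, -2.8]
gripper_width: 0.0607
grasp_force: 38.9
```

>>> apply_moves([
  {"rx":0,"ry":0,"rz":0,"tx":2,"ty":0.3,"tz":0,"grip":0},
  {"rx":0,"ry":0,"rz":0,"tx":5,"ty":0.7,"tz":0,"grip":0},
  {"rx":0,"ry":0,"rz":0,"tx":9,"ty":1.3,"tz":0,"grip":0},
  {"rx":0,"ry":0,"rz":0,"tx":13,"ty":1.9,"tz":0,"grip":0},
  {"rx":0,"ry":0,"rz":0,"tx":17,"ty":2.4,"tz":0,"grip":0},
  {"rx":0,"ry":0,"rz":0,"tx":21,"ty":3,"tz":0,"grip":0},
  {"rx":0,"ry":0,"rz":0,"tx":25,"ty":3.6,"tz":1,"grip":0},
  {"rx":0,"ry":0,"rz":0,"tx":27.5,"ty":3.9,"tz":3,"grip":0},
  {"rx":0,"ry":0,"rz":0,"tx":28.2,"ty":4,"tz":6,"grip":0},
  {"rx":0,"ry":0,"rz":0,"tx":28.2,"ty":4,"tz":8.6,"grip":0},
], force=35)

```text
clock: 31.95
ee_pos: [0.4977, 0.4216, 0.0879]
orientation: [-179.8, 0.1, 90.1]
wrist_force: [0.3, -1.0, -1.8]
gripper_width: 0.0609
grasp_force: 38.9
```

Run:
```python
from h import *
s=sense();print(s["ee_pos"],s["orientation"],s["wrist_force"])
q,e=read_camera("scene")
cv2.imwrite("pics/a9.png",np.hstack([cv2.resize(q[180:360,310:490,::-1],(500,500),interpolation=3)]))
```

```text
[0.49766525 0.42164006 0.08790044] [-1.79799086e+02  6.91495792e-02  9.01126659e+01] [ 0.31904306 -0.99719336 -1.80654871]
```

View pics/a9.png

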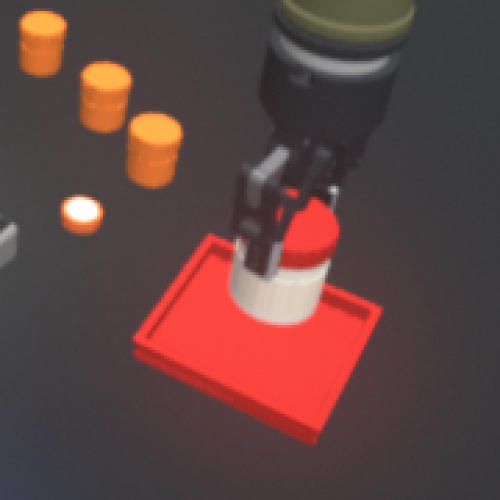

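Red hangs above the tray, about 5 cm above the floor.

>>> apply_moves([
  {"rx":0,"ry":0,"rz":0,"tx":0,"ty":0,"tz":1.5,"grip":0},
  {"rx":0,"ry":0,"rz":0,"tx":0,"ty":0,"tz":3,"grip":0},
  {"rx":0,"ry":0,"rz":0,"tx":0,"ty":0,"tz":4,"grip":0},
  {"rx":0,"ry":0,"rz":0,"tx":0,"ty":0,"tz":4.5,"grip":0},
  {"rx":0,"ry":0,"rz":0,"tx":0,"ty":0,"tz":4.7,"grip":0},
  {"rx":0,"ry":0,"rz":0,"tx":0,"ty":0,"tz":4.8,"grip":0},
  {"rx":0,"ry":0,"rz":0,"tx":0,"ty":0,"tz":4.87,"grip":0},
  {"rx":0,"ry":0,"rz":0,"tx":0,"ty":0,"tz":4.94,"grip":0},
  {"rx":0,"ry":0,"rz":0,"tx":0,"ty":0,"tz":5,"grip":0},
  {"rx":0,"ry":0,"rz":0,"tx":0,"ty":0,"tz":5,"grip":0},
], force=35)

```text
clock: 33.25
ee_pos: [0.4994, 0.4214, 0.0422]
orientation: [180.0, 0.0, 90.0]
wrist_force: [-1.8, -2.0, 5.7]
gripper_width: 0.0609
grasp_force: 39.7
```

Contact at about 6 N. Releasing and rising.

>>> apply_moves([
  {"rx":0,"ry":0,"rz":0,"tx":0,"ty":0,"tz":0,"grip":0.4},
  {"rx":0,"ry":0,"rz":0,"tx":0,"ty":0,"tz":0,"grip":0.5},
  {"rx":0,"ry":0,"rz":0,"tx":0,"ty":0,"tz":0,"grip":0.8},
  {"rx":0,"ry":0,"rz":0,"tx":0,"ty":0,"tz":0,"grip":1},
  {"rx":0,"ry":0,"rz":0,"tx":0,"ty":0,"tz":0,"grip":1},
  {"rx":0,"ry":0,"rz":0,"tx":0,"ty":0,"tz":-1,"grip":1},
  {"rx":0,"ry":0,"rz":0,"tx":0,"ty":0,"tz":-4,"grip":1},
  {"rx":0,"ry":0,"rz":0,"tx":0,"ty":0,"tz":-8,"grip":1},
  {"rx":0,"ry":0,"rz":0,"tx":0,"ty":0,"tz":-13,"grip":1},
  {"rx":0,"ry":0,"rz":0,"tx":0,"ty":0,"tz":-16,"grip":1},
], force=35)

```text
clock: 34.5
ee_pos: [0.4996, 0.4223, 0.205]
orientation: [179.8, -0.1, 90.0]
wrist_force: [0.2, -0.1, -1.1]
gripper_width: 0.085
grasp_force: 0.0
```

>>> apply_moves([
  {"rx":0,"ry":0,"rz":0,"tx":5,"ty":0,"tz":0,"grip":1},
  {"rx":0,"ry":0,"rz":0,"tx":10,"ty":0,"tz":0,"grip":1},
  {"rx":0,"ry":0,"rz":0,"tx":14,"ty":-3,"tz":0,"grip":1},
  {"rx":0,"ry":0,"rz":0,"tx":16,"ty":-7,"tz":0,"grip":1},
  {"rx":0,"ry":0,"rz":0,"tx":18,"ty":-11,"tz":0,"grip":1},
  {"rx":0,"ry":0,"rz":0,"tx":18,"ty":-15,"tz":0,"grip":1},
  {"rx":0,"ry":0,"rz":0,"tx":18,"ty":-18,"tz":0,"grip":1},
  {"rx":0,"ry":0,"rz":0,"tx":18,"ty":-18,"tz":0,"grip":1},
  {"rx":0,"ry":0,"rz":0,"tx":18,"ty":-18,"tz":0,"grip":1},
  {"rx":0,"ry":0,"rz":0,"tx":18,"ty":-18,"tz":0,"grip":1},
], force=35)

```text
clock: 35.75
ee_pos: [0.3213, 0.6008, 0.2012]
orientation: [180.0, 0.0, 89.9]
wrist_force: [0.1, -0.3, -0.1]
gripper_width: 0.0854
grasp_force: 0.0
```

Run:
```python
from h import *
s=sense();print(s["ee_pos"],s["wrist_force"])
p,d=read_camera("top");W=cloud("top",d);q,e=read_camera("scene");X=cloud("scene",e)
for nm,x,y,z in(("yellow",.678,.179,.100),("green",.502,-.4225,.122),("blue",.659,-.1757,.136),("red",.4995,.4205,.074)):
  for n,C in(("top",W),("scene",X)):
    m=(np.hypot(C[...,0]-x,C[...,1]-y)<.045)&(abs(C[...,2]-z)<.006)
    el=cv2.fitEllipse(fitc(m));print(nm,n,plane(n,*el[0],z).round(4),m.sum())
vv,uu=np.mgrid[:384,:512]
m=(p[...,0]>90)&(p[...,1]<90)&(np.hypot(uu-104,vv-203.6)<45);r=cv2.minAreaRect(fitc(m));print("tray",plane("top",*r[0],.017).round(4))
cv2.imwrite("pics/b.png",cv2.resize(p[:,:,::-1],(800,600)))
```

```text
[0.32128888 0.60077058 0.20115704] [ 0.14572045 -0.30596825 -0.13680946]
yellow top [0.6768 0.1768 0.1   ] 205
yellow scene [0.6812 0.179  0.1   ] 275
green top [ 0.5014 -0.4229  0.122 ] 234
green scene [ 0.5041 -0.4206  0.122 ] 88
blue top [ 0.6581 -0.1759  0.136 ] 459
blue scene [ 0.6614 -0.1728  0.136 ] 292
red top [0.4976 0.4196 0.074 ] 451
red scene [0.5033 0.4211 0.074 ] 661
tray [0.4978 0.4153 0.017 ]
```

View pics/b.png

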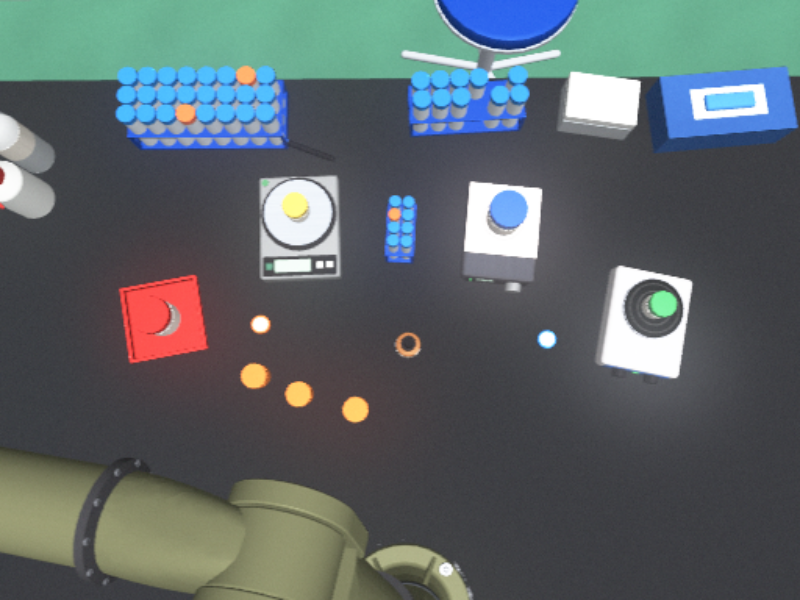

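All four jars stand upright within about 2 mm of their station centres, and the rack, dropper and look-alikes have not moved. I'm handing in.

```bash
python3 -c "from cell import *; print(hand_in())"
```

```text
the job is handed in; nothing more can be done
None
```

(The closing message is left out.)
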